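# Drop the spent lime half through the prep board's sprung flap

### The arm

A 7-joint arm with a two-finger parallel gripper is mounted at the origin on the work surface. World frame = base frame: x ahead of the robot, y to its left, z up, the work surface at z = 0. Lengths are in m, angles in rad, forces in N, time in s.
With the tool pointing down it reaches from about 0.4 to 0.85 m from the base axis. Payload 4.4 kg.
Tool frame: the origin (TCP) lies midway between the tips of the shut fingers; the grasp point (between the pads) lies 19 mm behind it; z points along the fingers, y is the direction in which the jaws open and shut (so a half turn about z gives the same grasp; the last joint's range is limited). The gripper opens to 94 mm and grips with 3 to 60 N. Pads are 16 mm wide; open, the fingers measure 119 mm over their backs; the gripper's body (75 mm by 177 mm) begins 78 mm behind the grasp point.
Start: joints at [-0.066, 0.628, 0.038, 1.517, -0.027, 0.996, -0.02], TCP at [0.65, 0, 0.205] pointing down, gripper open.
Joint ranges: [-3.06, 3.06], [-0.37, 2.12], [-1.25, 1.32], [0.18, 2.47], [-1.1, 4.24], [0.23, 1.98], [-2.94, 2.94]. Speed limits (rad/s): [2.57, 2.57, 3.14, 3.14, 3.14, 3.14, 3.14].

### API

Orientations are given as a unit quaternion [w, x, y, z].
In Python, from plant import manip, planner, observe, imaging, close_job gives the robot as it stands. The module is installed in compiled form; this text tells all that it offers. Calls block until the motion is done:
- manip.goto(position, orientation): joint-space move of the TCP to a pose.
- manip.line_to(position, velocity=0.15, frame=None): straight line of the TCP; frame=None keeps the orientation; velocity is the mean speed in m/s.
- manip.move_joints(angles): joint-space move.
- manip.ungrasp() and manip.close_gripper(strength=None): open the fingers fully, or close them until they stop; strength is the grip in N (None keeps the last).
- manip.dwell(seconds).
- planner.solve_ik(position, orientation): joint angles nearest the present ones, or None.
- observe(): the state.
- imaging.camera(name): name is "scene" or "side" or "wrist"; returns a dict with "frame" (420x560x3 uint8, red, green, blue), "intrinsics" (3x3 intrinsics, pixels), "origin" and "orientation" of the camera in the world. Camera axes: x right, y up, looking along -z (the intrinsics and any distortion apply to the point x, -y, -z); pixel columns grow to the right and rows downward; lengths in m; the calibration is good to about 2 mm. The wrist camera is an equidistant fisheye: a pixel r from the principal point sees the ray r / f radians off the axis. A picture is of the moment at which its call begins. There is no depth.
A pose or a line that the arm cannot do raises manip.MotionError and nothing moves.
- close_job(): hands the job in, once; it reports no verdict.
The state is a dict: "time_s": time; "qpos": joint angles; "joint_vel": joint speeds; "joint_torque": joint torques, N m; "ee_pos": TCP position; "tcp_rot": TCP orientation; "contact_force": force on the tool from outside, world axes, zero at the start; "moment": the same for the moment, N m; "finger_gap": finger opening in m.
Only numpy, scipy, OpenCV 4.12 (cv2) and the standard library are available. Lean on these libraries where they do the work, as an engineer would, in place of code of your own. Each camera call takes 0.05 s, during which the arm holds its last target. There are 200 camera calls.

### The job

The lime half lying on the prep board is finished with: without picking it up, pinching or squashing it, slide it to the sprung steel flap in the board, press the flap down with one fingertip and, while you hold it open, push the lime half over the edge with the other finger so that it drops into the scrap tub underneath. Do not shove it onto the closed flap. Then take the hand away so that the flap springs fully shut, and leave the reamer, the sugar bowl and the forks where they are.

Things in the scene. Friction and masses are not known exactly. Their poses are not given: they have to be found in the camera images.
- station: Prep station, fixed: beech board 280 (x) x 360 (y) x 20 mm, flat top 150 mm above the counter, on side cheeks, over a clear scrap tub (floor 143 mm below the board top). Origin: centre of its underside; +x away from the robot, +y to its left at yaw 0. Board opening x = -107 to +10, y = -72 to +72 mm, square edges 20 mm deep, closed by the flap; bare board beyond it (x = +10 to +140).
- mouth (a point): Fixed point on the board's top, at the middle of the opening's far edge (station x = +10, y = 0, z = 150 mm): the edge over which the lime half is pushed, towards the robot (station -x).
- flap (a joint): Angle of the steel flap, rad: 0 shut, flush with the board; its far edge swings down, stop 1.25. Plate 112 (x) x 138 (y) x 3 mm, hinged along its near edge at station x = -105 mm, 1 mm below the board top. A spring shuts it when let go: hinge moment 0.11 N m shut, 0.24 at 0.8 rad (1 N at the far edge starts it). A lime half's weight does not open it; past 0.7 rad one slides off into the tub.
- flap_edge (a point): Middle of the flap's free (far) edge, on its upper face, 112 mm from the hinge; moves with the flap. There is a 3 mm gap to the opening's far edge when shut.
- lime_mid (a point): The lime half: a firm green dome, 44 mm across at the base, 28 mm high with a small nub, 25 to 49 g, lying cut face down on the board between the opening and the board's far edge. The point lies on its axis, 12 mm above the cut face. Sides nearly upright up to 9 mm, then rounded. It slides, friction about 0.6.
- lime: The same lime half as a whole; origin: centre of its cut face.
- reamer: Yellow plastic hand reamer lying loose on the board left of the opening, roughly along station x, 139 mm long, 42 mm thick; origin: underside, middle. Leave it.
- sugar_bowl: Black ceramic sugar bowl with lid and knob, 100 mm across, 103 mm high, on the counter to the right of the station; origin: centre of the underside. Leave it.
- fork1: Steel fork lying on the counter left of the station, 210 mm long, 24 mm wide, 6 mm high; origin: underside, near the middle. Leave it.
- fork2: A second fork like it, lying beyond the first. Leave it.
There are look-alikes about, which are no part of the job. Of the things that look like the lime, the middle-sized one is meant.

How it is judged:
By the outcome, as a careful person would: the job done as asked, in the order asked, and still so for the second after the job is handed in, with the robot touching nothing.
It also fails if it takes over 48 s, if anything falls off the work surface, if the arm or the gripper's body presses on something with over 40 N, if the wrist force passes 120 N, or if a joint passes its speed limit or range.

## Working session

There is one attempt and no reset: what is moved stays moved. The work goes in short steps, each a Python script; the robot and the scene stay as the last script left them, time stands still between calls to the robot, and variables do not carry over. Pictures are saved under pics/ and viewed, about 8 in all and at most 12, crops included, and the job is handed in when it is done.

```bash
mkdir -p pics
cat > h.py <<'E'
import numpy as np, cv2
from plant import manip, planner, observe, imaging, close_job
from scipy.spatial.transform import Rotation as R
def rot(q): return R.from_quat([q[1],q[2],q[3],q[0]])
def snap(n,f):
    c=imaging.camera(n); cv2.imwrite(f'pics/{f}.png',c['frame'][:,:,::-1]); return c
def ray(c,u,v):
    K=np.array(c['intrinsics']); x=(u-K[0,2])/K[0,0]; y=(v-K[1,2])/K[1,1]
    if c.get('name')=='wrist':
        r=np.hypot(x,y); s=np.sin(r)/max(r,1e-9); d=np.array([x*s,-y*s,-np.cos(r)])
    else: d=np.array([x,-y,-1.])
    return np.array(c['origin']),rot(c['orientation']).apply(d)
def plane(c,u,v,z):
    o,d=ray(c,u,v); return o+d*(z-o[2])/d[2]
def proj(c,p):
    K=np.array(c['intrinsics']); q=rot(c['orientation']).inv().apply(np.array(p)-np.array(c['origin']))
    x,y,z=q[0],-q[1],-q[2]
    if c.get('name')=='wrist':
        h=np.hypot(x,y); t=np.arctan2(h,z); x,y=x/h*t,y/h*t
    else: x,y=x/z,y/z
    return K[0,0]*x+K[0,2],K[1,1]*y+K[1,2]
E
python3 - <<'E'
from h import *
ims=[]
import pickle
D={}
for n in ['scene','side','wrist']:
    c=imaging.camera(n); D[n]=c; ims.append(c['frame'][:,:,::-1]); print(n,{k:np.round(v,3).tolist() for k,v in c.items() if k not in('frame',) and not isinstance(v,str)})
    cv2.imwrite(f'pics/{n}0.png',c['frame'][:,:,::-1])
pickle.dump(D,open('d0.pkl','wb'))
b=np.zeros((600,800,3),np.uint8)
for i,im in enumerate(ims[:]):
    s=cv2.resize(im,(400,300)); b[(i//2)*300:(i//2)*300+300,(i%2)*400:(i%2)*400+400]=s
cv2.imwrite('pics/all0.png',b)
print({k:np.round(v,3).tolist() for k,v in observe().items()})
E
```

```text
scene {'intrinsics': [[521.214, 0.0, 277.439], [0.0, 521.214, 212.465], [0.0, 0.0, 1.0]], 'origin': [1.39, 0.554, 1.14], 'orientation': [0.469, 0.173, 0.319, 0.805]}
side {'intrinsics': [[396.924, 0.0, 280.249], [0.0, 396.924, 215.178], [0.0, 0.0, 1.0]], 'origin': [0.553, 0.676, 0.662], 'orientation': [-0.055, -0.019, 0.418, 0.907]}
wrist {'intrinsics': [[325.192, 0.0, 278.004], [0.0, 325.192, 207.915], [0.0, 0.0, 1.0]], 'origin': [0.651, 0.076, 0.383], 'orientation': [0.991, -0.132, 0.001, 0.0]}
{'time_s': 0.15, 'qpos': [-0.066, 0.629, 0.038, 1.518, -0.027, 0.996, -0.02], 'joint_vel': [0.001, -0.002, -0.001, -0.003, 0.001, -0.001, -0.002], 'joint_torque': [0.002, -55.009, 1.145, -18.682, -0.052, 0.021, 0.0], 'ee_pos': [0.65, 0.0, 0.205], 'tcp_rot': [-0.0, 0.707, 0.707, -0.001], 'contact_force': [0.017, 0.161, 0.67], 'moment': [-0.021, -0.015, 0.003], 'finger_gap': 0.094}
```

View pics/scene0.png

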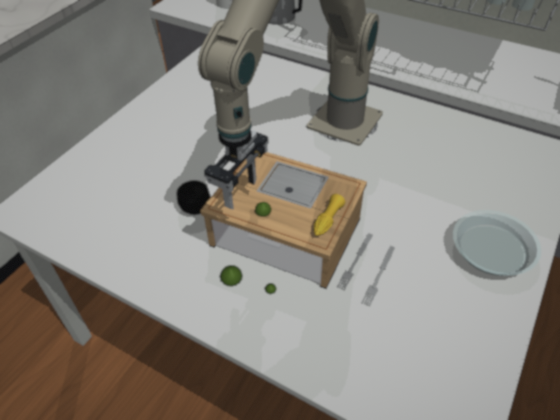

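View pics/all0.png

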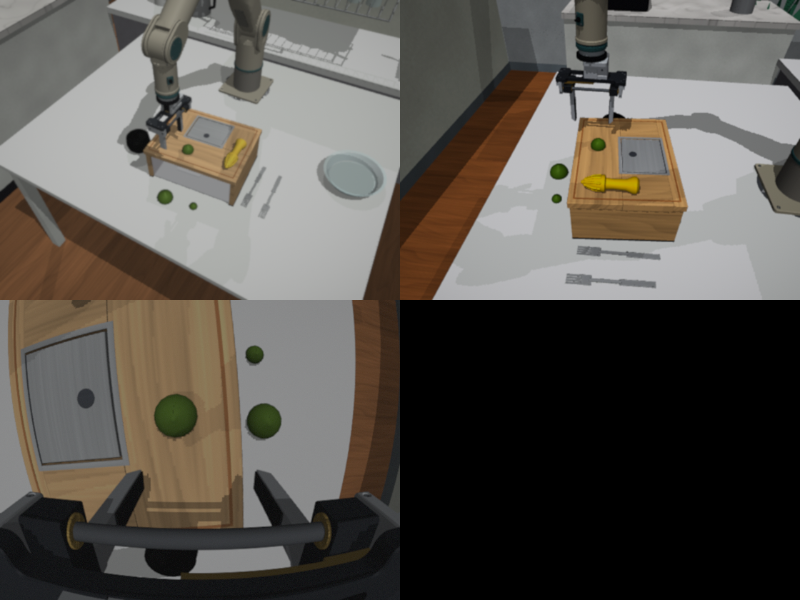

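The scene view shows three green things: A on the board at (263,209), B on the counter at (231,275) and the small C at (270,288). The flap is near (293,184) and the reamer near (329,214). A is the one on the board, so I'll check sizes next.

Run:
```python
from h import *
import pickle
D=pickle.load(open('d0.pkl','rb')); D['wrist']['name']='wrist'
for n,c in D.items():
    h=cv2.cvtColor(c['frame'],cv2.COLOR_RGB2HSV); m=cv2.inRange(h,(32,90,20),(70,255,255))
    k,l,s,ce=cv2.connectedComponentsWithStats(m)
    for i in range(1,k):
        if s[i,4]>25:
            u,v=ce[i]
            P=[plane(c,u,v,z) for z in (.012,.162)]
            o=np.array(c['origin']); f=c['intrinsics'][0][0]
            print(n,np.round(ce[i],1),s[i], [ (np.round(p,3).tolist(), round(s[i,2]*np.linalg.norm(p-o)/f*1e3)) for p in P])
w=D['wrist']['frame'][:,:,::-1]; 
cv2.imwrite('pics/wbig.png',cv2.resize(w[0:280,0:400],(800,560),interpolation=cv2.INTER_CUBIC))
s=D['scene']['frame'][:,:,::-1][140:290,180:380]
cv2.imwrite('pics/sbig.png',cv2.resize(s,(800,600),interpolation=cv2.INTER_CUBIC))
```

```text
scene [262.7 209. ] [256 203  15  13 159] [([0.514, -0.027, 0.012], 44), ([0.63, 0.05, 0.162], 38)]
scene [230.7 275.5] [221 267  20  18 284] [([0.761, 0.023, 0.012], 54), ([0.845, 0.093, 0.162], 46)]
scene [270.1 288.2] [266 284   9   9  59] [([0.745, 0.135, 0.012], 24), ([0.831, 0.19, 0.162], 20)]
side [277.  202.2] [268 194  19  17 266] [([0.648, -0.13, 0.012], 50), ([0.626, 0.056, 0.162], 38)]
side [222.  239.9] [211 230  24  21 390] [([0.759, 0.027, 0.012], 57), ([0.711, 0.177, 0.162], 44)]
side [218.8 277.9] [213 273  13  11 113] [([0.739, 0.141, 0.012], 28), ([0.696, 0.265, 0.162], 22)]
wrist [356.1  75.9] [345  65  23  23 425] [([0.74, 0.132, 0.012], 27), ([0.704, 0.109, 0.162], 16)]
wrist [245.6 161.6] [ 216  132   60   60 2749] [([0.613, 0.03, 0.012], 69), ([0.629, 0.049, 0.162], 41)]
wrist [369.3 168.9] [ 347  146   46   47 1708] [([0.758, 0.023, 0.012], 55), ([0.715, 0.045, 0.162], 33)]
```

View pics/wbig.png

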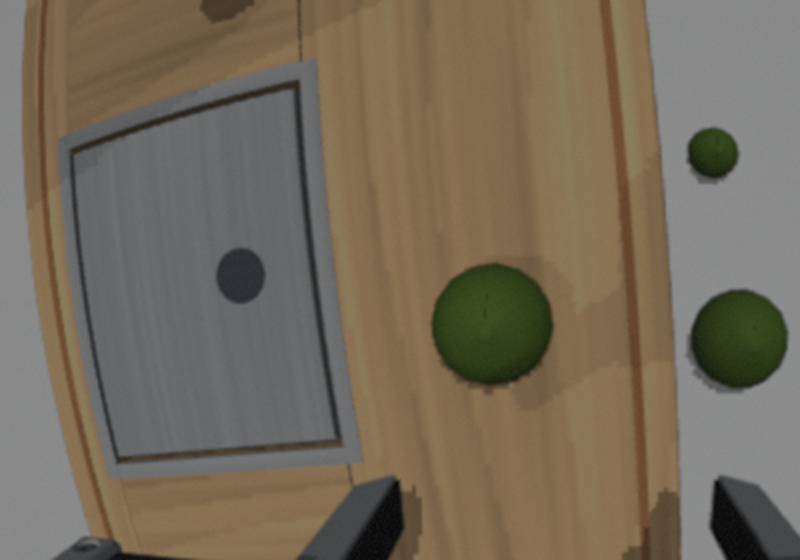

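View pics/sbig.png

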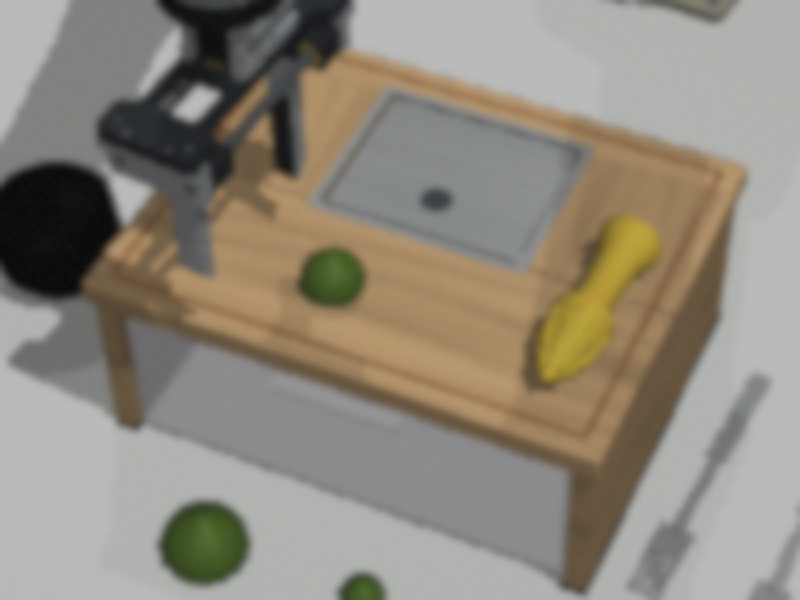

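A measures about 41 to 44 mm across, B about 55 and C about 26. A at (246,162) in the wrist view is the middle-sized one and the only one on the board, so it is the lime half. The opening's corners in the wrist view are about (150,41), (36,75), (58,231) and (171,221). Next I'll fit the station pose and check IK for a tilted posture.

Run:
```python
from h import *
import pickle
D=pickle.load(open('d0.pkl','rb')); c=D['wrist']; c['name']='wrist'
px=[(150,40.5),(35.5,75),(58,231.5),(171.5,221.5)]
W=np.array([plane(c,u,v,.15)[:2] for u,v in px]); print(np.round(W,4), [round(np.linalg.norm(W[i]-W[(i+1)%4]),4) for i in range(4)])
S=np.array([(.010,.072),(-.107,.072),(-.107,-.072),(.010,-.072)])
wm,sm=W.mean(0),S.mean(0); A=(W-wm);B=S-sm
th=np.arctan2((B[:,0]*A[:,1]-B[:,1]*A[:,0]).sum(),(B*A).sum())
Rm=np.array([[np.cos(th),-np.sin(th)],[np.sin(th),np.cos(th)]]); t=wm-Rm@sm
print('yaw',th,'origin',t,'res',np.round(W-(S@Rm.T+t),4).tolist())
# scene-view check of same corners: project
for s in S:
    p=np.append(Rm@s+t,.15); print('scene px x4 crop',((np.array(proj(D['scene'],p))-[180,140])*4).round())
lime=np.array([.628,.0495]); print('lime in station',Rm.T@(lime-t))
np.save('st.npy',[t[0],t[1],th])
def quat(th,tilt):
    # tool y toward far side (+station x, up by tilt) ; z down-forward
    for sg in (1,-1):
        y=sg*np.array([np.cos(tilt),0,np.sin(tilt)]); z=np.array([np.sin(tilt),0,-np.cos(tilt)]); x=np.cross(y,z)
        q=(R.from_euler('z',th)*R.from_matrix(np.c_[x,y,z])).as_quat(); yield [q[3],q[0],q[1],q[2]]
for tilt in (0,25,30,35):
  for q in quat(th,np.radians(tilt)):
    for sx in (-.03,.02,.04):
      for z in (.13,.25):
        p=np.append(Rm@[sx,0]+t,z); j=planner.solve_ik(p.tolist(),q); print(tilt,sx,z,None if j is None else np.round(j,2).tolist())
```

```text
[[ 0.5553  0.1421]
 [ 0.4407  0.1321]
 [ 0.4517 -0.0093]
 [ 0.5677  0.0019]] [np.float64(0.115), np.float64(0.1418), np.float64(0.1165), np.float64(0.1408)]
yaw 0.08620795717187767 origin [0.55218489 0.07090782] res [[-0.0006, -0.0014], [0.0014, -0.0013], [-0.0001, 0.0008], [-0.0007, 0.0019]]
scene px x4 crop [514. 266.]
scene px x4 crop [580. 152.]
scene px x4 crop [389.  95.]
scene px x4 crop [315. 202.]
lime in station [ 0.07369033 -0.02785609]
0 -0.03 0.13 [-0.19, 0.56, 0.01, 1.94, -0.01, 0.65, -0.09]
0 -0.03 0.25 [-0.19, 0.4, 0.01, 1.8, -0.01, 0.94, -0.09]
0 0.02 0.13 [-0.18, 0.62, 0.01, 1.8, -0.01, 0.72, -0.08]
0 0.02 0.25 [-0.19, 0.47, 0.02, 1.67, -0.01, 1.0, -0.08]
0 0.04 0.13 [-0.18, 0.64, 0.01, 1.75, -0.01, 0.75, -0.08]
0 0.04 0.25 [-0.18, 0.5, 0.02, 1.62, -0.01, 1.02, -0.08]
0 -0.03 0.13 [-0.7, 0.7, 0.83, 1.95, -0.72, 0.81, -2.52]
0 -0.03 0.25 [-0.78, 0.55, 0.93, 1.82, -0.5, 1.03, -2.71]
0 0.02 0.13 [-0.66, 0.77, 0.83, 1.82, -0.72, 0.89, -2.55]
0 0.02 0.25 [-0.72, 0.62, 0.91, 1.69, -0.54, 1.1, -2.7]
0 0.04 0.13 [-0.65, 0.79, 0.83, 1.76, -0.72, 0.92, -2.56]
0 0.04 0.25 [-0.
[... 1338 characters left out ...]
, -1.06, 2.26, 1.83, 0.75, 1.32]
30 0.04 0.25 [-0.72, 0.36, 0.69, 2.16, -0.93, 0.26, -2.33]
35 -0.03 0.13 None
35 -0.03 0.25 [0.45, 0.28, -0.87, 2.38, 1.68, 0.35, -1.82]
35 0.02 0.13 [0.17, 0.6, -0.57, 2.4, 2.37, 0.57, -2.45]
35 0.02 0.25 [0.22, 0.3, -0.56, 2.27, 1.6, 0.27, -1.7]
35 0.04 0.13 [0.15, 0.6, -0.53, 2.35, 2.36, 0.52, -2.43]
35 0.04 0.25 [0.16, 0.32, -0.49, 2.23, 1.54, 0.25, -1.63]
35 -0.03 0.13 None
35 -0.03 0.25 [0.59, 0.33, -1.06, 2.38, 1.65, 0.44, 1.36]
35 0.02 0.13 [0.46, 0.77, -1.06, 2.39, 2.07, 0.84, 1.05]
35 0.02 0.25 [0.56, 0.42, -1.06, 2.27, 1.57, 0.51, 1.49]
35 0.04 0.13 [0.47, 0.79, -1.06, 2.34, 2.04, 0.83, 1.11]
35 0.04 0.25 [0.18, 0.33, -0.51, 2.23, 1.54, 0.26, 1.52]
```

The station fit is good: residuals under 2 mm, yaw 0.086, and it agrees with the scene view. The lime is at station (74,-28) mm. I'll push it with closed, upright fingers to station (38,0), short of the opening.

```bash
cat >> h.py <<'E'
sx_,sy_,th=np.load('st.npy'); Rm=np.array([[np.cos(th),-np.sin(th)],[np.sin(th),np.cos(th)]]); T=np.array([sx_,sy_])
def W(x,y,h): return np.append(Rm@[x,y]+T,.15+h).tolist()   # station xy, height above board top
def quat(yaw,tilt,sg=1):
    y=sg*np.array([np.cos(tilt),0,np.sin(tilt)]); z=np.array([np.sin(tilt),0,-np.cos(tilt)]); x=np.cross(y,z)
    q=(R.from_euler('z',yaw)*R.from_matrix(np.c_[x,y,z])).as_quat(); return [q[3],q[0],q[1],q[2]]
def greens(c):
    h=cv2.cvtColor(c['frame'],cv2.COLOR_RGB2HSV); m=cv2.inRange(h,(32,90,20),(70,255,255))
    k,l,s,ce=cv2.connectedComponentsWithStats(m)
    for i in range(1,k):
        if s[i,4]>25: yield np.round(ce[i],1).tolist(),s[i].tolist()
def st(c,u,v,z=.162): return np.round(Rm.T@(plane(c,u,v,z)[:2]-T),4)
def status(s=''):
    o=observe(); print(s,round(o['time_s'],2),'tcp st',np.round(Rm.T@(np.array(o['ee_pos'][:2])-T),4),round(o['ee_pos'][2]-.15,4),'F',np.round(o['contact_force'],1),'gap',round(o['finger_gap'],4))
E
python3 - <<'E'
from h import *
L=np.array([.0737,-.0279]); G=np.array([.038,0.]); d=(G-L)/np.linalg.norm(G-L)
q=quat(th+np.arctan2(d[1],d[0])-np.pi/2,0)
manip.close_gripper(5)
s=L-d*.045; manip.goto(W(*s,.08),q); status()
manip.line_to(W(*s,.005),.1); status()
e=G-d*.030; manip.line_to(W(*e,.005),.06); status()
b=e-d*.02; manip.line_to(W(*b,.005),.1); manip.line_to(W(*b,.06),.15)
b=e-d*.05; manip.line_to(W(*b,.15),.2); status()
for n in ('wrist','side','scene'):
    c=snap(n,n+'1'); c['name']=n
    for g in greens(c): print(n,g,st(c,*g[0]))
E
```

```text
2.36 tcp st [ 0.1089 -0.056 ] 0.0797 F [0.6 0.3 0.1] gap 0.0002
 3.26 tcp st [ 0.1097 -0.0556] 0.0056 F [-0.2  0.5  0.3] gap 0.0007
 4.42 tcp st [ 0.0618 -0.0188] 0.0049 F [0.2 0.  0.2] gap 0.0006
 5.91 tcp st [ 0.0998 -0.049 ] 0.1481 F [ 0.1 -0.2 -0.3] gap 0.0004
wrist ([277.2, 117.5], [256, 97, 43, 42, 1391]) [ 0.0371 -0.0004]
wrist ([365.3, 184.8], [357, 176, 17, 18, 228]) [0.1431 0.0293]
wrist ([311.3, 233.7], [292, 216, 37, 35, 917]) [ 0.1507 -0.0447]
side ([294.7, 211.8], [285, 203, 20, 18, 288]) [0.0367 0.0078]
side ([222.0, 240.0], [211, 230, 24, 21, 389]) [0.1674 0.0923]
side ([218.8, 277.8], [213, 272, 13, 12, 113]) [0.1602 0.1805]
scene ([278.8, 203.0], [272, 197, 15, 13, 157]) [0.0403 0.0014]
scene ([230.7, 275.5], [221, 267, 20, 18, 284]) [ 0.2935 -0.0027]
scene ([270.1, 288.2], [266, 284, 9, 9, 59]) [0.2877 0.095 ]
```

View pics/wrist1.png

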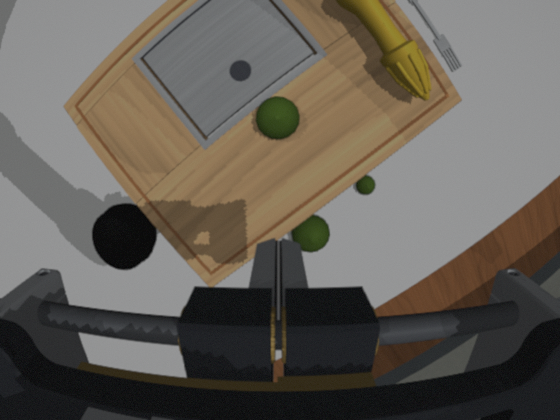

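The lime sits at station (38,0), about 6 mm clear of the opening edge, in line with the mouth; wrist px (277,118). The reamer is untouched. Next I open the hand and tilt it 32° so the near finger is the lower one, hovering above.

```bash
cat >> h.py <<'E'
t=np.radians(32); H=.0035-.047*np.sin(t)     # TCP height for far tip 3.5 mm over the board
def P(xt,h=0,y=.0005): return W(xt-.047*np.cos(t),y,H+h)  # xt: station x of far finger's inner tip
E
python3 - <<'E'
from h import *
manip.ungrasp()
for sg in (1,-1):
  for xt,h in ((.072,.13),(.072,0),(.035,0),(.015,0)):
    j=planner.solve_ik(P(xt,h),quat(th,t,sg)); print(sg,xt,h,None if j is None else np.round(j,3).tolist())
print(np.round(observe()['qpos'],3).tolist(),observe()['time_s'])
E
```

```text
1 0.072 0.13 [0.188, 0.301, -0.514, 2.184, 1.078, 0.274, -1.172]
1 0.072 0 [0.47, 0.766, -1.057, 2.315, 1.932, 0.779, -1.942]
1 0.035 0 [0.462, 0.733, -1.057, 2.408, 1.989, 0.793, -2.059]
1 0.015 0 None
-1 0.072 0.13 [0.158, 0.297, -0.476, 2.185, 1.054, 0.261, 1.992]
-1 0.072 0 [0.24, 0.614, -0.658, 2.321, 2.13, 0.512, 0.948]
-1 0.035 0 [0.298, 0.617, -0.766, 2.412, 2.149, 0.603, 0.898]
-1 0.015 0 None
[0.049, 0.573, -0.244, 1.357, 0.14, 1.229, 0.789] 7.5083
```

j4 limits the reach at 32°, so I'll use 30°.

```bash
sed -i 's/np.radians(32)/np.radians(30)/' h.py
python3 - <<'E'
from h import *
for xt,h in ((.072,.11),(.072,0),(.035,0),(.015,0)):
    j=planner.solve_ik(P(xt,h),quat(th,t,-1)); print(xt,h,None if j is None else np.round(j,3).tolist())
manip.goto(P(.072,.11),quat(th,t,-1)); status()
manip.line_to(P(.072,.06),.1); status()
a=snap('scene','s2')['frame'][140:290,180:330]; b=snap('side','d2')['frame'][100:300,200:400]
cv2.imwrite('pics/v2.png',np.hstack([cv2.resize(i[:,:,::-1],(400,400),interpolation=cv2.INTER_CUBIC) for i in (a,b)]))
E
```

```text
0.072 0.11 [0.151, 0.332, -0.473, 2.177, 1.044, 0.273, 2.004]
0.072 0 [0.159, 0.574, -0.53, 2.291, 2.083, 0.399, 0.982]
0.035 0 [0.261, 0.582, -0.697, 2.38, 2.084, 0.513, 0.959]
0.015 0 [0.329, 0.602, -0.816, 2.428, 2.06, 0.593, 0.965]
 8.62 tcp st [ 0.0326 -0.0001] 0.0907 F [0.6 0.5 0.1] gap 0.0938
 9.28 tcp st [0.0323 0.0004] 0.0402 F [ 0.3 -0.5 -0.9] gap 0.0935
```

View pics/v2.png

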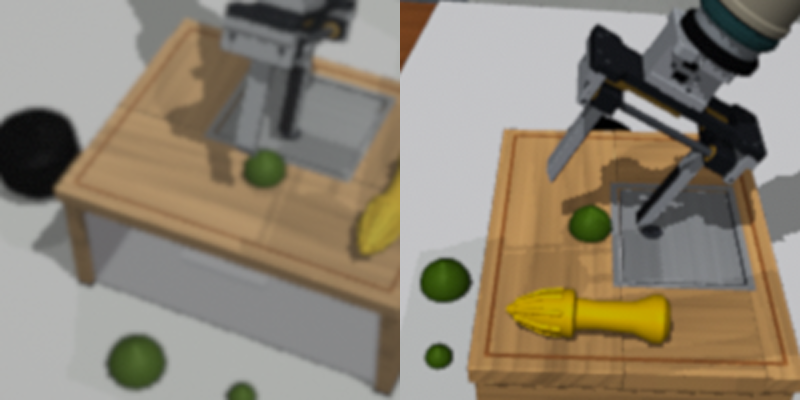

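The tilted hand hovers correctly. In the right-hand panel the lower finger is over the flap at (645,220) and the far finger is up behind the lime at (555,170). I'll descend in steps, watching the force.

Run:
```python
from h import *
for h in (.035,.02,.01,.004,0):
    manip.line_to(P(.072,h),.06); status(h)
    if np.linalg.norm(observe()['contact_force'])>15: print('STOP');break
b=snap('side','d3')
for g in greens(b): print(g,st(b,*g[0]))
b=b['frame'][130:280,230:380]; a=snap('scene','s3')['frame'][140:290,180:330]
cv2.imwrite('pics/v3.png',np.hstack([cv2.resize(i[:,:,::-1],(400,400),interpolation=cv2.INTER_CUBIC) for i in (a,b)]))
```

```text
0.035 9.94 tcp st [0.0319 0.0004] 0.0157 F [-1.   0.   0.7] gap 0.094
0.02 10.34 tcp st [0.0313 0.0005] 0.0002 F [-0.4 -0.9  1.8] gap 0.0938
0.01 10.66 tcp st [0.0316 0.0005] -0.0097 F [0.7 0.1 2.2] gap 0.0942
0.004 10.91 tcp st [0.0317 0.0005] -0.0157 F [1.3 0.2 1.1] gap 0.0939
0 11.16 tcp st [0.0315 0.0005] -0.02 F [0.5 0.5 1.3] gap 0.0938
([294.8, 211.8], [285, 203, 20, 18, 287]) [0.0365 0.0078]
([222.0, 240.0], [211, 230, 24, 21, 389]) [0.1674 0.0923]
([218.8, 277.9], [213, 273, 13, 11, 112]) [0.1601 0.1807]
```

View pics/v3.png

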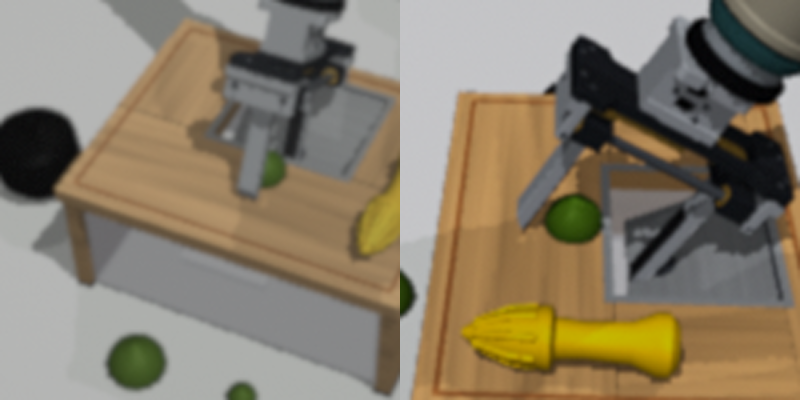

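The flap is held open at about 0.5 rad by the near finger, roughly (640,260). The lime hasn't moved, at (573,218), and the far finger is behind it at (525,220). Now I push.

Run:
```python
from h import *
for xt in (.06,.05,.042,.036,.031,.027,.023,.02):
    manip.line_to(P(xt),.05); status(xt)
    c=snap('side','p')
    g=[(g[0],g[1][4]) for g in greens(c) if g[0][0]>240]; print(g)
    if np.linalg.norm(observe()['contact_force'])>20: print('STOP');break
    if not g: break
manip.dwell(.4)
b=snap('side','d4')['frame'][130:280,230:380]; a=snap('scene','s4')['frame'][140:290,180:330]
cv2.imwrite('pics/v4.png',np.hstack([cv2.resize(i[:,:,::-1],(400,400),interpolation=cv2.INTER_CUBIC) for i in (a,b)]))
```

```text
0.06 11.65 tcp st [0.0186 0.0004] -0.02 F [-0.1 -0.6  4.2] gap 0.0938
[([296.2, 212.2], 268)]
0.05 12.05 tcp st [0.0092 0.0004] -0.0198 F [ 1.2 -0.6  6.2] gap 0.094
[([300.8, 212.5], 271)]
0.042 12.41 tcp st [0.0013 0.0004] -0.0197 F [ 2.4 -0.1  6.8] gap 0.0939
[([304.9, 212.6], 269)]
0.036 12.72 tcp st [-0.0048  0.0005] -0.0199 F [2.  0.5 5. ] gap 0.0938
[([308.0, 212.7], 268)]
0.031 13.03 tcp st [-0.0098  0.0005] -0.02 F [1.7 0.3 4.8] gap 0.0939
[([310.7, 212.8], 268)]
0.027 13.32 tcp st [-0.0133  0.0005] -0.0198 F [ 4.1 -0.1  5.6] gap 0.0942
[([312.2, 212.8], 268)]
0.023 13.62 tcp st [-0.0167  0.0004] -0.0194 F [5.9 0.2 4.9] gap 0.0942
[([313.8, 213.0], 267)]
0.02 13.93 tcp st [-0.0199  0.0004] -0.0198 F [7.1 0.7 0.6] gap 0.0939
[([317.4, 221.6], 186)]
```

View pics/v4.png

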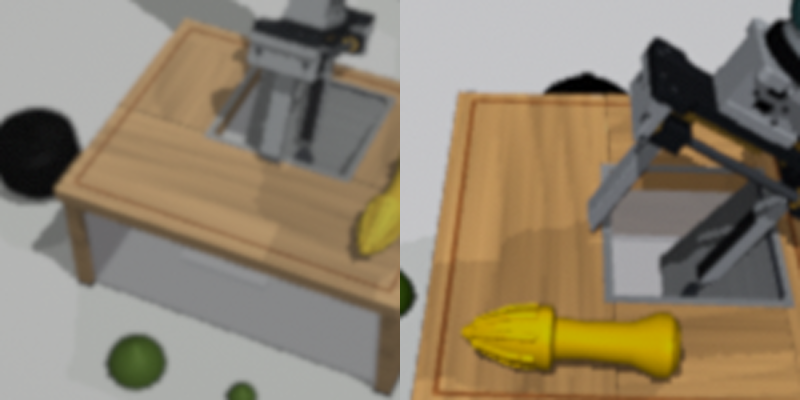

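The lime has tipped over the edge and is no longer visible on the board or the flap. I'll retreat upward slowly so the flap closes behind the fingertip, then look.

Run:
```python
from h import *
manip.line_to(P(.02,.07),.08); status()
manip.line_to(P(.02,.17),.12); status()
q=quat(th,0,-1)
try: manip.goto(W(-.04,0,.30),q)
except manip.MotionError as e: print(e)
manip.dwell(.5); status()
c=snap('wrist','w5'); c['name']='wrist'; a=c['frame']; b=snap('side','d5')['frame'][130:280,230:380]; s=snap('scene','s5')
for g in greens(s): print(g)
cv2.imwrite('pics/v5.png',np.vstack([np.hstack([cv2.resize(i[:,:,::-1],(400,300),interpolation=cv2.INTER_CUBIC) for i in (a,b)]),np.hstack([cv2.resize(s['frame'][140:290,180:380,::-1],(400,300)),cv2.resize(s['frame'][:,:,::-1],(400,300))])]))
```

```text
15.5 tcp st [-0.0221  0.0006] 0.0488 F [-1.  -0.2  0.4] gap 0.094
 16.74 tcp st [-0.0211  0.0003] 0.1493 F [ 0.4 -0.6  0.5] gap 0.0942
 18.27 tcp st [-0.04   -0.0001] 0.3 F [0.1 0.6 0.5] gap 0.0938
([230.7, 275.5], [221, 267, 20, 18, 285])
([270.1, 288.2], [266, 284, 9, 9, 59])
```

View pics/v5.png

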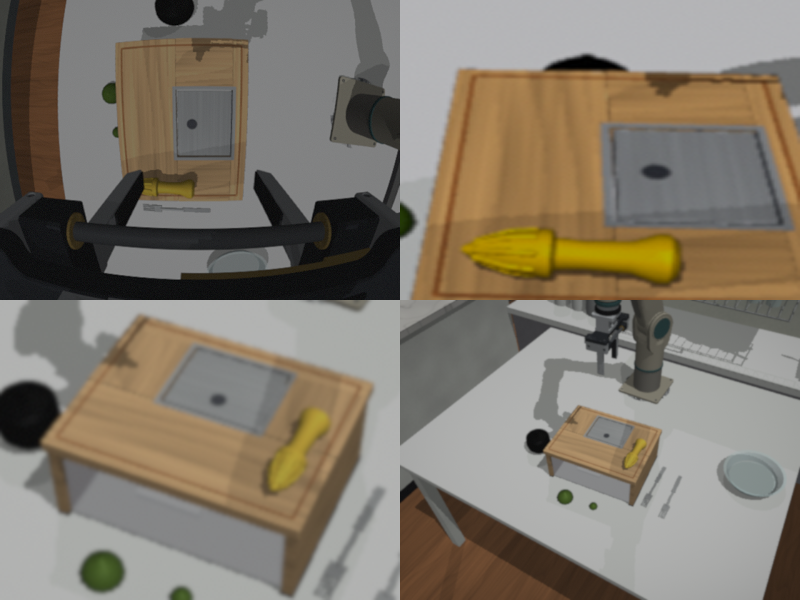

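The flap is shut flush and the lime is not on the board, the flap or the counter. The reamer, bowl and forks are where they were, and the hand is clear. Handing in.

```bash
python3 -c "
from h import *
status(); close_job()"
```

```text
18.42 tcp st [-0.04   -0.0001] 0.3 F [-0.7  0.5 -0.3] gap 0.0938
the job is handed in; nothing more can be done
```

The lime half appears to be in the scrap tub and the flap is shut; I handed the job in at 18.4 s. I never actually saw it in the tub, because no camera looks inside.

- **Slide:** I pushed the lime half with closed, upright fingers to a few millimetres short of the opening, without touching the flap.
- **Drop:** I tilted the open hand 30° and pressed the flap down with the near fingertip. While that finger held it open, the far finger pushed the lime half over the edge. The flap angle was about 0.9–1.0 rad when it went over, worked out from the hand position rather than measured. Contact force stayed under about 9 N.
- **Release:** I raised the hand slowly and moved it clear.

In the last pictures the flap is flush. No green is left on the board or the flap, and the two look-alikes on the counter have not moved. The reamer is in the same place in the before and after crops, and the bowl and forks look unmoved in the overview.

No check failed. The side view put the lime's y position about 7 mm from the other two views, so I used the wrist and scene values, which agreed to within 2 to 3 mm.

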